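Rebuild the tower of steel kitchen tins on its stand

ROBOT

A 6-joint arm with a two-finger parallel gripper is mounted at the origin on the work surface; the furniture and walls round the work are solid. World frame = base frame: x ahead of the robot, y to its left, z up, the work surface at z = 0. Lengths are in m, angles in degrees, forces in N, time in s.
With the tool pointing down it reaches from about 0.35 to 0.875 m from the base axis. Payload 4.2 kg.
Tool frame: the origin (TCP) lies on the centre line of the jaws, within the pads' length; the fingertips stand 19 mm ahead of it and the grasp point (between the pads) is the TCP; z points along the fingers, y is the line along which they close (so a half turn about z gives the same grasp; the last joint's range is limited). The gripper opens to 87 mm and grips with 3 to 60 N. Pads are 19 mm wide; open, the fingers measure 117 mm over their backs; the gripper's body (75 mm by 190 mm) begins 51 mm behind the grasp point.
Start: joints at [-60.871, 22.042, 0.453, 0, -68.411, -14.817], TCP at [0.155, -0.606, 0.242] pointing down, gripper open.
Joint ranges: [-179.83, 179.83], [-69.29, 118.12], [-61.27, 80.66], [-181.25, 117.63], [-171.15, -9.14], [-177.46, 177.46]. Speed limits (degrees/s): [159.86, 159.86, 180, 180, 180, 180].

INTERFACE

Orientations are given as a 3x3 rotation matrix whose columns are the frame's x, y, z axes.
In Python, from station import sense, capture, finish_job, search_frame, masks_of gives the robot as it stands.
- The arm moves only by the tool drive_tool, never from a script. Its argument "rows" is a list of rows, each a list of 7 numbers: the opening in per cent of the stroke, from 0 (shut) to 100 (fully open), then the shift along the world's x, y, z in mm, then the turn, a rotation vector about the world's x, y, z in rad. In form: [[fingers, dx, dy, dz, wx, wy, wz], ...]. A call has 1 to 5 rows; each row shifts and turns the commanded pose from where the row before left it; what a row does not reach is not made up. A row lasts 1/12 s, in which the tool goes at most 41.7 mm and 7.16 degrees, less where a joint would pass 70% of its speed; a pose out of reach is approached as far as the arm can. A call is refused whole if a number of a shift passes 41.7 or a number of a turn 0.125, either way. A call with a gripper value outside its range is refused whole. The fingers move at their own pace and stop on an object; the grip force is fixed at half the most. Time passes only in rows, so rows that do not move let the fingers close. It gives the time, the measured TCP pose, the force, the opening and the grip force at its end, in the units of the state.
- sense(): the state, without advancing time (a new reading comes with each control period).
- capture(name): name is "scene" or "top" or "wrist"; returns a dict with "frame" (400x640x3 uint8, red, green, blue), "z_map" (400x640 float32, m along the optical axis (not along the pixel's ray), 0 where there is no reading), "fx", "fy", "cx", "cy" (pixels), "R" (3x3) and "t" (3): a world point X has camera coordinates R X + t; the wrist camera has in their place "T_tool_cam" (4x4, takes a point from camera to tool coordinates, whose origin is the TCP and whose axes are the flange's). Camera axes: x right, y down, z forward; pixel columns grow to the right and rows downward; lengths in m; the calibration is good to about 2 mm. The wrist camera is an equidistant fisheye: a pixel r from the principal point sees the ray r / f radians off the axis. A picture is of the moment at which its call begins: read the wrist's pose just before it.
- finish_job(): hands the job in; it is judged then, once.
Trained networks look in a picture, given as the dict that the camera call returned (one of the last four; its "shot" number tells which), for a name from the list of things; names that differ only in an ending like _2 or _b are one class to them, and where a whole thing is asked for, a point or a joint stands for the part that bears it (a point fixed in the world has none). Each returns a list of dicts, best first, with "p" (0 to 1); they miss things now and then, are a little off and sometimes report something else, mostly with a low value. They report only what shows in the picture. A call takes as long as a camera call. They do not tell look-alikes from the thing itself.
- search_frame(label, picture): "xy" ([column, row] in pixels, amid what is visible of it).
- masks_of(label, picture): "region" (400x640 bool, what is visible of it) and "xy" ([column, row] in pixels, amid what is visible of it).
The state is a dict: "time_s": time; "joints": joint angles; "joint_velocities": joint speeds; "effort": joint torques, N m; "tcp_pos": TCP position; "ee_rot": TCP orientation; "wrist_force": force on the tool from outside, world axes, zero at the start; "moment": the same for the moment, N m; "gripper_width": opening from 0.0 (shut) to 1.0 (fully open); "gripper_force": force on a finger pad.
Only numpy, scipy, OpenCV 4.12 (cv2) and the standard library are available. Lean on these libraries where they do the work, as an engineer would, in place of code of your own. Each camera call takes 0.05 s, during which the arm holds its last target. There are 200 camera calls.

TASK

Rebuild the tower of plain steel tins on the round wooden stand, from the bottom up: the widest tin into the stand first, then each next smaller tin into the raised rim of the one below, and the tiny tin with the knob on top. Leave the tower standing upright by itself, and leave the printed food tin, the yoghurt pot, the jars and the mug where they are.

Things in the scene. Friction and masses are not known exactly. Their poses are not given: they have to be found in the camera images.
- stand: target: round stand of brown wood, diameter 88 mm, 12 mm high, fixed to the worktop; a lip 6 mm wide surrounds a flat recess 76 mm wide whose floor is 6 mm above the worktop; the widest tin (68 mm) stands in it with 4 mm play all round. Origin: centre of its underside on the worktop, z up.
- tin_big: widest, tallest tin: upright brushed-steel tin, 68 mm wide, 50 mm high; a light wooden lid inset 5 mm below its 2.5 mm rim leaves a recess 63 mm wide in which the second tin (tin_medium) stands with 4 mm play all round, its underside 45 mm above this origin. Grip across the side from above, fingertips 8 mm or more above its foot. Origin: centre of underside; z up. About 0.26 kg.
- tin_medium: second tin: upright brushed-steel tin, 55 mm wide, 44 mm high; a light wooden lid inset 5 mm below its 2.5 mm rim leaves a recess 50 mm wide in which the third tin (tin_small) stands with 4 mm play all round, its underside 39 mm above this origin. Grip across the side from above, fingertips 8 mm or more above its foot. Origin: centre of underside; z up. About 0.17 kg.
- tin_small: third tin: upright brushed-steel tin, 42 mm wide, 38 mm high; a light wooden lid inset 5 mm below its 2.5 mm rim leaves a recess 37 mm wide in which the tiny tin (tin_tiny) stands with 4 mm play all round, its underside 33 mm above this origin. Grip across the side from above, fingertips 8 mm or more above its foot. Origin: centre of underside; z up. About 0.10 kg.
- tin_tiny: the tiny tin, goes on top: round upright brushed-steel tin, diameter 29 mm, steel body 30 mm high, with a 3 mm wooden lid and a 16 mm wide, 14 mm high wooden knob above (47 mm overall). Grip across the steel side from above, fingertips 8 mm or more above its foot. Origin: centre of its underside; z up along its axis. About 0.06 kg.
- food_tin: bystander, not part of the tower: food tin with a printed paper label, diameter 75 mm, 58 mm high, loose on the worktop. Origin: centre of its underside.
- yoghurt: bystander: printed yoghurt pot, diameter 72 mm, 71 mm high, loose on the worktop. Origin: centre of its underside.
- spice: bystander: spice jar with red cap, diameter 45 mm, 106 mm high, loose on the chopping board (22 mm thick). Origin: centre of its underside.
- honey: bystander: honey jar with grey cap, diameter 71 mm, 110 mm high, loose on the chopping board (22 mm thick). Origin: centre of its underside.
- mug: bystander: white dotted mug, 82 mm wide, 114 mm long with its handle, 91 mm high, loose on the chopping board (22 mm thick). Origin: centre of the underside of its bounding box.
Not all that is in view belongs to the job. Leave any green or yellow look-alike of the tin_tiny alone.

How it is judged:
By the outcome, as a careful person would: the job done as asked, in the order asked, and still so for the second after the job is handed in, with the robot touching nothing.
It also fails if it takes over 136 s, if anything falls off the work surface, if the arm or the gripper's body presses on something with over 40 N, if the wrist force passes 120 N, or if a joint passes its speed limit or range.

## Working session

There is one attempt and no reset: what is moved stays moved. The work goes in short steps, Python scripts to look and compute and a tool call to move; the robot and the scene stay as the last step left them, time stands still between calls to the robot, and variables do not carry over. Pictures are saved under pics/ and viewed, at most 14 in all, crops included, and the job is handed in when it is done.

Besides the shell and the picture viewer there is one more tool, called as name(argument=value, ...), one argument or row to a line, values as JSON. drive_tool: Moves the arm, as the interface text tells. Its arguments: {"type":"object","properties":{"rows":{"type":"array"}},"required":["rows"]}

```bash
mkdir -p pics; ls
cat > h.py <<'E'
import numpy as np, cv2
from station import sense, capture, finish_job, search_frame, masks_of
np.set_printoptions(precision=4,suppress=True)
def world(c,uv,z=None):
    """pixels -> world points, fixed camera, via depth map"""
    u,v=uv[...,0],uv[...,1]; d=c["z_map"][v,u]
    P=np.stack([(u-c["cx"])/c["fx"]*d,(v-c["cy"])/c["fy"]*d,d],-1)
    return (P-c["t"])@c["R"]
def cloud(c):
    v,u=np.mgrid[:400,:640]; return world(c,np.stack([u,v],-1))
def save(c,n): cv2.imwrite(f"pics/{n}.png",c["frame"][...,::-1])
E
python3 - <<'E'
from h import *
for n in("top","scene"):
    c=capture(n); save(c,n); P=cloud(c); np.savez(n,P=P,f=c["frame"])
    print(n,c["fx"],c["t"],c["R"])
    for l in("stand","tin_big","tin_medium","tin_small","tin_tiny","food_tin"):
        for m in masks_of(l,c)[:4]:
            Q=P[m["region"]&(c["z_map"]>0)]
            if len(Q)==0: print(l,m["p"],m["xy"],"nodepth");continue
            print(l,round(m["p"],2),np.round(m["xy"]),np.median(Q,0),Q[:,2].max(),m["region"].sum())
E
```

```text
pics
top 369.37491552212293 [-0.1937  0.5108  0.9457] [[ 0.014  -0.9999  0.0101]
 [-0.996  -0.0148 -0.0878]
 [ 0.0879 -0.0089 -0.9961]]
stand 0.86 [317. 154.] [ 0.6527 -0.1716  0.0064] 0.015377693557762766 829
tin_big 0.72 [198. 230.] [0.4369 0.1296 0.0449] 0.05401088279359444 703
tin_big 0.2 [283. 236.] [ 0.4227 -0.0945  0.1274] 0.13175783641708028 358
tin_medium 0.65 [234. 189.] [0.5357 0.0467 0.0394] 0.04600463039947691 414
tin_small 0.49 [410. 209.] [ 0.4962 -0.4157  0.0323] 0.0403905443277321 296
tin_tiny 0.68 [438. 206.] [ 0.5033 -0.4913  0.0315] 0.04903916486069177 138
tin_tiny 0.64 [365. 178.] [ 0.5735 -0.2987  0.0321] 0.04903568387517185 98
tin_tiny 0.42 [421. 238.] [ 0.4167 -0.4413  0.0321] 0.04716227057400752 111
food_tin 0.86 [261. 137.] [ 0.6778 -0.0204  0.0539] 0.061413085948626996 797
scene 475.4781957766321 [-0.5477  0.1027  1.0089] [[ 0.8445 -0.5352 -0.0188]
 [-0.2411 -0.3485 -0.9058]
 [ 0.4782  0.7695 -0.4234]]
stand 0.94 [351. 188.] [ 0.6501 -0.175   0.005 ] 0.012755790325195051 520
tin_big 0.37 [348. 188.] [ 0.6494 -0.1752  0.0051] 0.012755790325195051 520
tin_medium 0.5 [271. 168.] [0.5392 0.0287 0.0368] 0.3431904256473908 231
tin_small 0.98 [363. 248.] [ 0.4882 -0.4281  0.0285] 0.0383816880864417 548
tin_small 0.52 [324. 159.] [ 0.6699 -0.0417  0.0402] 0.10310162691777215 673
tin_tiny 0.9 [392. 267.] [ 0.4972 -0.5049  0.0237] 0.045699948893988054 353
tin_tiny 0.67 [335. 270.] [ 0.4093 -0.4557  0.0235] 0.04680944187661701 350
tin_tiny 0.62 [359. 217.] [ 0.5683 -0.3127  0.0227] 0.04669513660739352 200
food_tin 0.67 [326. 160.] [ 0.6698 -0.0414  0.0404] 0.10705157170482742 706
```

View pics/top.png

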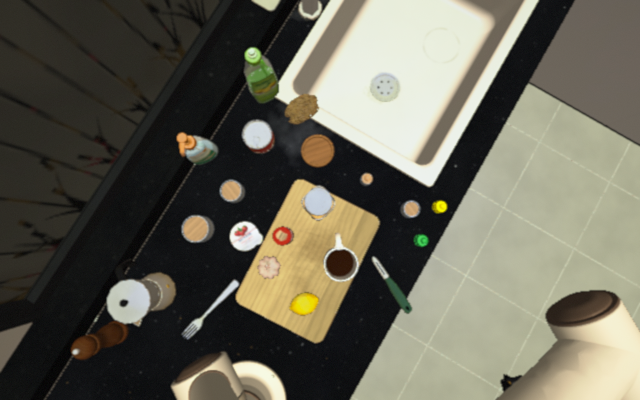

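View pics/scene.png

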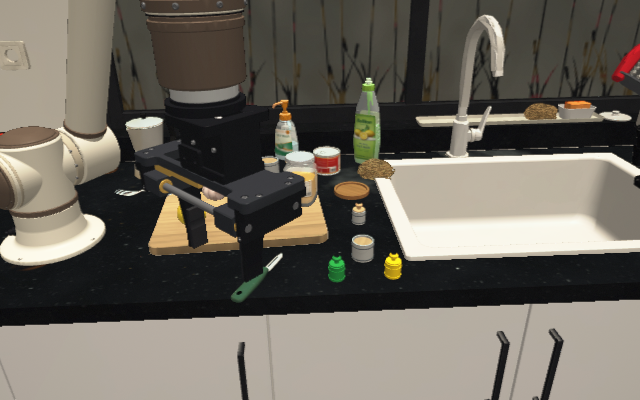

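The top view shows the steel tins with wooden lids: big (197,229), medium (232,190), small (411,209), tiny (366,179), and the stand at (317,150). Look-alikes for tiny are green (421,241) and yellow (440,207). Big and medium could be confused with the food tin (257,135) or the yoghurt (244,236). I choose the tiny at (366,179), which is steel. Next I'll fit the centres and check close crops.

Run:
```python
from h import *
s=sense(); print(s["ee_rot"],s["tcp_pos"],s["joints"],s["gripper_width"])
d=np.load("top.npz");P=d["P"];f=d["f"]
from scipy import ndimage as nd
T={"stand":((317,151),.012,.044),"big":((197,229),.05,.034),"med":((232,190),.044,.0275),"small":((411,209),.038,.021),"tiny":((366,179),.033,.0145)}
for k,((u,v),h,r) in T.items():
    p0=np.median(P[v-2:v+3,u-2:u+3].reshape(-1,3),0)
    m=(abs(P[...,2]-h)<(.008 if k!="stand" else .009))&(np.hypot(*(P[...,:2]-p0[:2]).transpose(2,0,1))<r+.012)
    if k=="stand": m&=P[...,2]>.004
    if k=="tiny": m=(P[...,2]>.025)&(np.hypot(*(P[...,:2]-p0[:2]).transpose(2,0,1))<r+.012)
    Q=P[m][:,:2].astype(np.float32); (x,y),R=cv2.minEnclosingCircle(Q)
    print(k,p0,"circ",x,y,R,"mean",Q.mean(0),len(Q),"box",(Q.min(0)+Q.max(0))/2)
# tall things
m=(P[...,2]>.02)&(P[...,0]>.25)&(P[...,0]<.95)&(P[...,1]>-.6)&(P[...,1]<.3)
L,n=nd.label(m)
for i in range(1,n+1):
    Q=P[L==i]
    if len(Q)>40: print(np.r_[Q.min(0),Q.max(0)],len(Q))
a=cv2.resize(f[120:260,170:320],None,fx=2.6,fy=2.6,interpolation=2);b=cv2.resize(f[120:260,315:465],None,fx=2.6,fy=2.6,interpolation=2)
cv2.imwrite("pics/crop.png",np.hstack([a,b])[...,::-1])
```

```text
[[-0.969  -0.2472  0.    ]
 [-0.2472  0.969  -0.0001]
 [-0.     -0.0001 -1.    ]] [ 0.1545 -0.6056  0.2416] [-60.8714  22.0393   0.4546  -0.0005 -68.4108 -14.816 ] 0.9935641719986288
stand [ 0.6516 -0.1717  0.0057] circ 0.6526721119880676 -0.17079730331897736 0.04435857757925987 mean [ 0.6531 -0.1714] 694 box [ 0.6522 -0.1717]
big [0.4366 0.1297 0.045 ] circ 0.43776920437812805 0.13388843834400177 0.03463032841682434 mean [0.4379 0.1344] 564 box [0.438  0.1334]
med [0.5382 0.046  0.0398] circ 0.5367168188095093 0.049278438091278076 0.027755001559853554 mean [0.537  0.0497] 361 box [0.5368 0.0492]
small [ 0.4965 -0.4188  0.0334] circ 0.4973308742046356 -0.41680818796157837 0.021144069731235504 mean [ 0.4974 -0.4174] 207 box [ 0.4975 -0.4172]
tiny [ 0.5714 -0.3011  0.0334] circ 0.5756792426109314 -0.3017916977405548 0.014596684835851192 mean [ 0.5744 -0.3013] 93 box [ 0.5741 -0.3015]
[ 0.3689 -0.1778  0.0201  0.9499  0.3     0.9887] 38872
[ 0.4283 -0.1778  0.02    0.804  -0.0841  0.9887] 651
[ 0.4283 -0.1778  0.0204  0.7192  0.0217  0.9887] 754
[ 0.4283 -0.3159  0.0207  0.5879 -0.1778  0.9887] 103
[ 0.4283 -0.1778  0.0207  0.5639  0.0762  0.9887] 396
[ 0.25   -0.3346  0.02    0.5698  0.0303  0.9887] 8013
[ 0.4283 -0.4374  0.0207  0.5177 -0.1778  0.9887] 224
[ 0.4283 -0.5079  0.0207  0.5194 -0.1778  0.9887] 109
[ 0.4036 -0.1778  0.0203  0.4723  0.1671  0.9887] 645
[ 0.3863 -0.1778  0.0641  0.4556  0.04    0.9887] 690
[ 0.4033 -0.4593  0.0206  0.4295 -0.1778  0.9887] 108
[ 0.25   -0.1778  0.0201  0.4283  0.289   0.9887] 2142
[ 0.2502 -0.5543  0.4876  0.4283 -0.1778  0.9887] 10478
```

View pics/crop.png

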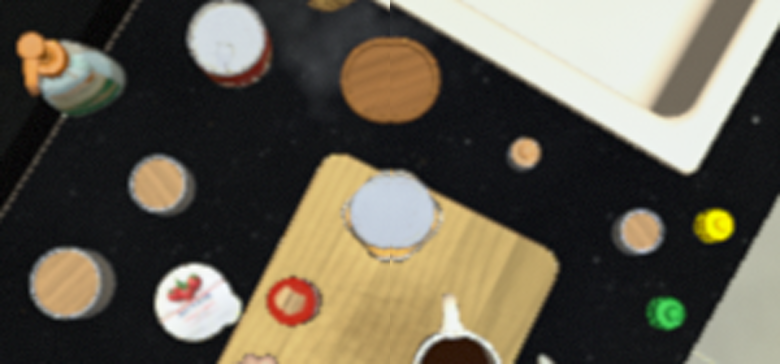

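The crop shows four plain steel tins with wooden lids, the steel-and-wood tiny tin at (525,152), and the green (665,313) and yellow (715,225) look-alikes, so the choice is confirmed. I'll move to the big tin, with the jaw axis along y.

drive_tool(
  rows=[
    [100,29.5,25.6,0,0,0,-0.1],
    [100,29.5,25.6,0,0,0,-0.1],
    [100,29.5,25.6,0,0,0,-0.05],
    [100,29.5,25.6,0,0,0,0],
    [100,29.5,25.6,0,0,0,0],
  ],
)

```text
time_s: 1.12
tcp_pos: [0.303, -0.4763, 0.2418]
ee_rot: [[-1.0, 0.001, 0.0], [0.001, 1.0, -0.0], [-0.0, -0.0, -1.0]]
wrist_force: [1.1, -0.3, 0.3]
gripper_width: 0.999
gripper_force: 0.0
```

drive_tool(
  rows=[
    [100,29.5,25.6,0,0,0,0],
    [100,29.5,25.6,0,0,0,0],
    [100,29.5,25.6,0,0,0,0],
    [100,29.5,25.6,0,0,0,0],
    [100,29.5,25.6,0,0,0,0],
  ],
)

```text
time_s: 1.53
tcp_pos: [0.4507, -0.3481, 0.2419]
ee_rot: [[-1.0, 0.0, 0.001], [0.0, 1.0, -0.0], [-0.001, -0.0, -1.0]]
wrist_force: [1.7, -1.0, -0.6]
gripper_width: 1.005
gripper_force: 0.0
```

drive_tool(
  rows=[
    [100,-1,37,0,0,0,0],
    [100,-1,37,0,0,0,0],
    [100,-1,37,0,0,0,0],
    [100,-1,37,0,0,0,0],
    [100,-1,37,0,0,0,0],
  ],
)

```text
time_s: 1.95
tcp_pos: [0.4443, -0.1629, 0.2417]
ee_rot: [[-1.0, 0.0, 0.001], [0.0, 1.0, -0.0], [-0.001, -0.0, -1.0]]
wrist_force: [0.3, 0.9, 0.6]
gripper_width: 1.0
gripper_force: 0.0
```

drive_tool(
  rows=[
    [100,-1,37,0,0,0,0],
    [100,-1,37,0,0,0,0],
    [100,-1,37,0,0,0,0],
    [100,-1,37,0,0,0,0],
    [100,-1,37,0,0,0,0],
  ],
)

```text
time_s: 2.37
tcp_pos: [0.4391, 0.0222, 0.242]
ee_rot: [[-1.0, 0.0, 0.001], [0.0, 1.0, 0.0], [-0.001, 0.0, -1.0]]
wrist_force: [0.1, 1.2, 0.9]
gripper_width: 1.0
gripper_force: 0.0
```

drive_tool(
  rows=[
    [100,-1,37,0,0,0,0],
    [100,-1,37,0,0,0,0],
    [100,-1,37,0,0,0,0],
    [100,0,0,0,0,0,0],
    [100,0,0,0,0,0,0],
  ],
)

```text
time_s: 2.78
tcp_pos: [0.4364, 0.1331, 0.2416]
ee_rot: [[-1.0, -0.003, 0.0], [-0.003, 1.0, 0.0], [-0.0, 0.0, -1.0]]
wrist_force: [-1.1, 0.1, -0.4]
gripper_width: 1.002
gripper_force: 0.0
```

```bash
cat >> h.py <<'E'
def wrist(n):
    s=sense(); c=capture("wrist"); save(c,n)
    v,u=np.mgrid[:400,:640]; x=u-c["cx"]; y=v-c["cy"]; r=np.hypot(x,y)+1e-9
    th=r/c["fx"]; d=c["z_map"]
    k=np.where(th<1.4,np.tan(np.minimum(th,1.4))/r,0)
    P=np.stack([x*k*d,y*k*d,d],-1)
    T=c["T_tool_cam"]; P=P@T[:3,:3].T+T[:3,3]
    P=P@np.array(s["ee_rot"]).T+s["tcp_pos"]; P[d<=0]=9
    return c,s,P
def fit(P,xy,zlo,zhi,r):
    m=(P[...,2]>zlo)&(P[...,2]<zhi)&(np.hypot(P[...,0]-xy[0],P[...,1]-xy[1])<r)
    Q=P[m][:,:2].astype(np.float32)
    if len(Q)<8: return len(Q)
    c,R=cv2.minEnclosingCircle(Q); return np.round([*c,R,*Q.mean(0),len(Q),np.median(P[m][:,2])],4)
E
python3 - <<'E'
from h import *
c,s,P=wrist("w1"); print(c["fx"],c["T_tool_cam"])
print(fit(P,(.438,.134),.04,.06,.05))
E
```

```text
309.70691628693146 [[ 0.0007 -0.9557 -0.2944  0.0809]
 [ 1.      0.0006  0.0002  0.0005]
 [-0.     -0.2944  0.9557 -0.1429]
 [ 0.      0.      0.      1.    ]]
[   0.4374    0.1349    0.0348    0.4373    0.135  2878.        0.0454]
```

View pics/w1.png

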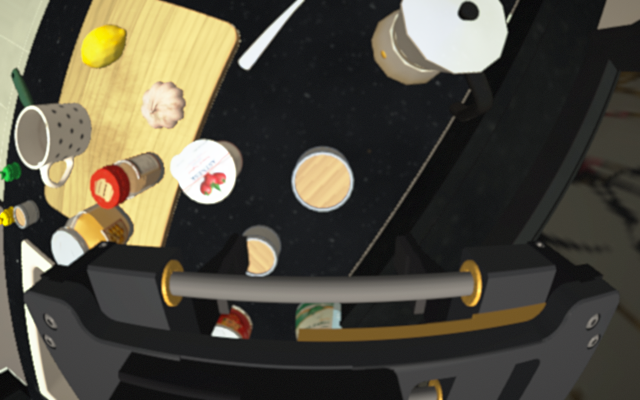

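The wrist view shows the big tin at (322,180). Its fit agrees with the top camera to 1 mm. Descending to grip.

drive_tool(
  rows=[
    [100,1,1.5,-40,0,0,0],
    [100,0,0,-40,0,0,0],
    [100,0,0,-40,0,0,0],
    [100,0,0,-40,0,0,0],
    [100,0,0,-30,0,0,0],
  ],
)

```text
time_s: 3.25
tcp_pos: [0.4365, 0.1307, 0.0493]
ee_rot: [[-1.0, 0.003, -0.002], [0.003, 1.0, -0.001], [0.002, -0.001, -1.0]]
wrist_force: [0.4, 1.3, 0.1]
gripper_width: 1.003
gripper_force: 0.0
```

drive_tool(
  rows=[
    [100,0,0,-18,0,0,0],
    [70,0,0,0,0,0,0],
    [60,0,0,0,0,0,0],
    [50,0,0,0,0,0,0],
    [50,0,0,0,0,0,0],
  ],
)

```text
time_s: 3.67
tcp_pos: [0.4388, 0.1334, 0.0352]
ee_rot: [[-1.0, 0.001, 0.003], [0.001, 1.0, 0.002], [-0.003, 0.002, -1.0]]
wrist_force: [0.3, 1.0, -0.9]
gripper_width: 0.781
gripper_force: 0.5
```

drive_tool(
  rows=[
    [40,0,0,0,0,0,0],
    [40,0,0,0,0,0,0],
    [40,0,0,0,0,0,0],
  ],
)

```text
time_s: 3.92
tcp_pos: [0.4387, 0.1335, 0.0352]
ee_rot: [[-1.0, -0.0, 0.003], [-0.0, 1.0, 0.002], [-0.003, 0.002, -1.0]]
wrist_force: [0.8, -2.2, 6.8]
gripper_width: 0.772
gripper_force: 30.0
```

drive_tool(
  rows=[
    [40,0,0,20,0,0,0],
    [40,0,0,40,0,0,0],
    [40,0,0,40,0,0,0],
    [40,0,0,40,0,0,0],
    [40,0,0,40,0,0,0],
  ],
)

```text
time_s: 4.33
tcp_pos: [0.4363, 0.1324, 0.2154]
ee_rot: [[-1.0, 0.0, -0.001], [0.0, 1.0, 0.0], [0.001, 0.0, -1.0]]
wrist_force: [1.0, 0.7, -2.9]
gripper_width: 0.777
gripper_force: 30.0
```

drive_tool(
  rows=[
    [40,21.5,-30.5,0,0,0,0],
    [40,21.5,-30.5,0,0,0,0],
    [40,21.5,-30.5,0,0,0,0],
    [40,21.5,-30.5,0,0,0,0],
    [40,21.5,-30.5,0,0,0,0],
  ],
)

```text
time_s: 4.75
tcp_pos: [0.5449, -0.0209, 0.2135]
ee_rot: [[-1.0, 0.0, -0.001], [0.0, 1.0, 0.001], [0.001, 0.001, -1.0]]
wrist_force: [0.4, 1.2, -2.5]
gripper_width: 0.775
gripper_force: 30.0
```

drive_tool(
  rows=[
    [40,21.5,-30.5,0,0,0,0],
    [40,21.5,-30.5,0,0,0,0],
    [40,21.5,-30.5,0,0,0,0],
    [40,21.5,-30.5,0,0,0,0],
    [40,21.5,-30.5,0,0,0,0],
  ],
)

```text
time_s: 5.17
tcp_pos: [0.6525, -0.1733, 0.2129]
ee_rot: [[-1.0, 0.001, -0.002], [0.001, 1.0, 0.001], [0.002, 0.001, -1.0]]
wrist_force: [1.9, 0.4, -3.3]
gripper_width: 0.776
gripper_force: 30.0
```

drive_tool(
  rows=[
    [40,0,0,-40,0,0,0],
    [40,0,0,-40,0,0,0],
    [40,0,0,0,0,0,0],
  ],
)

```text
time_s: 5.42
tcp_pos: [0.6459, -0.1714, 0.1232]
ee_rot: [[-1.0, 0.004, -0.02], [0.004, 1.0, 0.005], [0.02, 0.005, -1.0]]
wrist_force: [-2.6, 0.0, -5.2]
gripper_width: 0.775
gripper_force: 30.0
```

Run:
```python
from h import *
c,s,P=wrist("w2"); print(s["tcp_pos"],s["gripper_width"])
z=s["tcp_pos"][2]
print("tin",fit(P,s["tcp_pos"][:2],z+.005,z+.025,.045))
print("stand",fit(P,(.6527,-.1712),.004,.02,.055))
```

```text
[ 0.6459 -0.1714  0.1232] 0.7750990483864258
tin [    0.6356    -0.1713     0.0439     0.6389    -0.171  11006.
     0.1335]
stand [   0.6484   -0.1714    0.0434    0.6265   -0.1715 2186.        0.0066]
```

View pics/w2.png

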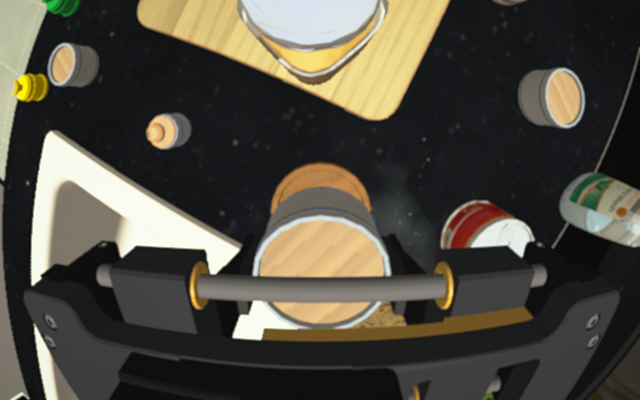

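drive_tool(
  rows=[
    [40,0,0,0,0,0,0],
    [40,0,0,0,0,0,0],
    [40,0,0,0,0,0,0],
  ],
)

```text
time_s: 5.72
tcp_pos: [0.6542, -0.1718, 0.1372]
ee_rot: [[-1.0, -0.001, 0.006], [-0.001, 1.0, -0.001], [-0.006, -0.001, -1.0]]
wrist_force: [-0.6, 0.1, -2.1]
gripper_width: 0.775
gripper_force: 30.0
```

```bash
cat >> h.py <<'E'
from scipy.optimize import least_squares
def arc(P,zlo,zhi,c0,r,band=.008):
    """fixed-radius circle through the outer points (near half, -x side) of a z slice"""
    m=(P[...,2]>zlo)&(P[...,2]<zhi)&(np.hypot(P[...,0]-c0[0],P[...,1]-c0[1])<r+band)&(P[...,0]<c0[0]-.1*r)
    Q=P[m][:,:2]; a=np.degrees(np.arctan2(*(Q-c0).T[::-1]))%360; E=[]
    for b in range(100,260,4):
        q=Q[(a>=b)&(a<b+4)]
        if len(q)>2: d=np.hypot(*(q-c0).T); E.append(q[np.argsort(d)[-2]])
    E=np.array(E)
    if len(E)<6: return len(E)
    o=least_squares(lambda p:np.hypot(*(E-p).T)-r,c0,loss="soft_l1",f_scale=.001)
    return o.x,len(E),np.abs(o.fun).mean()
E
python3 - <<'E'
from h import *
c,s,P=wrist("w3"); p=np.array(s["tcp_pos"]); print(p,s["ee_rot"][0])
print("tin",arc(P,p[2]+.012,p[2]+.019,p[:2],.034))
print("stand",arc(P,.009,.016,np.array([.6527,-.1712]),.044))
E
```

```text
[ 0.6542 -0.1718  0.1372] [-1.     -0.0011  0.0059]
tin (array([ 0.6539, -0.1712]), 40, np.float64(0.0008561573522362481))
stand (array([ 0.6538, -0.1709]), 40, np.float64(0.0004178049134207017))
```

drive_tool(
  rows=[
    [40,0,0,-30,0,0,0],
    [40,0,0,-25,0,0,0],
    [40,0,0,-20,0,0,0],
    [40,0,0,-8,0,0,0],
    [40,0,0,0,0,0,0],
  ],
)

```text
time_s: 6.18
tcp_pos: [0.6518, -0.1718, 0.0495]
ee_rot: [[-1.0, -0.0, -0.003], [-0.0, 1.0, 0.0], [0.003, 0.0, -1.0]]
wrist_force: [-0.8, 0.2, -2.7]
gripper_width: 0.774
gripper_force: 30.0
```

drive_tool(
  rows=[
    [40,0,0,0,0,0,0],
    [40,0,0,0,0,0,0],
  ],
)

```text
time_s: 6.35
tcp_pos: [0.6542, -0.1722, 0.053]
ee_rot: [[-1.0, -0.001, 0.004], [-0.001, 1.0, -0.001], [-0.004, -0.001, -1.0]]
wrist_force: [0.8, -0.6, -1.8]
gripper_width: 0.772
gripper_force: 30.0
```

drive_tool(
  rows=[
    [40,0,0,-5,0,0,0],
    [40,0,0,-4,0,0,0],
    [40,0,0,-2,0,0,0],
    [40,0,0,0,0,0,0],
    [40,0,0,0,0,0,0],
  ],
)

```text
time_s: 6.77
tcp_pos: [0.6529, -0.1721, 0.0411]
ee_rot: [[-1.0, -0.0, 0.001], [-0.0, 1.0, -0.0], [-0.001, -0.0, -1.0]]
wrist_force: [-1.7, 0.5, 5.6]
gripper_width: 0.775
gripper_force: 30.0
```

drive_tool(
  rows=[
    [100,0,0,0,0,0,0],
    [100,0,0,0,0,0,0],
    [100,0,0,0,0,0,0],
    [100,0,0,10,0,0,0],
    [100,0,0,35,0,0,0],
  ],
)

```text
time_s: 7.18
tcp_pos: [0.6486, -0.1716, 0.0791]
ee_rot: [[-1.0, 0.002, -0.013], [0.002, 1.0, 0.002], [0.013, 0.002, -1.0]]
wrist_force: [-0.0, -0.1, 0.1]
gripper_width: 0.983
gripper_force: 0.0
```

drive_tool(
  rows=[
    [100,0,0,40,0,0,0],
    [100,0,0,40,0,0,0],
    [100,0,0,40,0,0,0],
    [100,-10,20,20,0,0,0],
    [100,-19,35,0,0,0,0],
  ],
)

```text
time_s: 7.6
tcp_pos: [0.6275, -0.1194, 0.2316]
ee_rot: [[-1.0, 0.003, 0.014], [0.003, 1.0, -0.002], [-0.014, -0.002, -1.0]]
wrist_force: [0.9, 1.6, 0.2]
gripper_width: 0.998
gripper_force: 0.0
```

drive_tool(
  rows=[
    [100,-19,35,0,0,0,0],
    [100,-19,35,0,0,0,0],
    [100,-19,35,0,0,0,0],
    [100,-19,35,0,0,0,0],
    [100,-10,27,0,0,0,0],
  ],
)

```text
time_s: 8.02
tcp_pos: [0.5355, 0.0517, 0.2255]
ee_rot: [[-1.0, -0.001, 0.001], [-0.001, 1.0, 0.001], [-0.001, 0.001, -1.0]]
wrist_force: [-0.1, 0.6, 0.1]
gripper_width: 0.999
gripper_force: 0.0
```

drive_tool(
  rows=[
    [100,0,0,0,0,0,0],
    [100,0,0,0,0,0,0],
  ],
)

```text
time_s: 8.18
tcp_pos: [0.5373, 0.0513, 0.2256]
ee_rot: [[-1.0, -0.003, 0.002], [-0.003, 1.0, 0.0], [-0.002, 0.0, -1.0]]
wrist_force: [0.3, -1.6, 0.5]
gripper_width: 0.995
gripper_force: 0.0
```

Run:
```python
from h import *
c,s,P=wrist("w4"); p=np.array(s["tcp_pos"]); print(p)
print("med",fit(P,(.537,.05),.034,.05,.04))
c=capture("top");save(c,"t2");P=cloud(c)
print("big",fit(P,(.6527,-.1712),.045,.065,.045))
```

```text
[0.5373 0.0513 0.2256]
med [   0.5365    0.0503    0.0283    0.5366    0.0504 2004.        0.0394]
big [  0.6515  -0.1721   0.0349   0.6516  -0.1721 558.       0.0515]
```

drive_tool(
  rows=[
    [90,-1,-1,-40,0,0,0],
    [90,0,0,-40,0,0,0],
    [90,0,0,-40,0,0,0],
    [90,0,0,-35,0,0,0],
    [90,0,0,-25,0,0,0],
  ],
)

```text
time_s: 8.7
tcp_pos: [0.5355, 0.047, 0.0413]
ee_rot: [[-1.0, 0.003, -0.004], [0.003, 1.0, -0.001], [0.004, -0.001, -1.0]]
wrist_force: [-0.5, -0.2, -0.7]
gripper_width: 0.902
gripper_force: 0.0
```

drive_tool(
  rows=[
    [80,0,0,-11,0,0,0],
    [70,0,0,0,0,0,0],
    [60,0,0,0,0,0,0],
    [45,0,0,0,0,0,0],
    [30,0,0,0,0,0,0],
  ],
)

```text
time_s: 9.12
tcp_pos: [0.5377, 0.0489, 0.0349]
ee_rot: [[-1.0, 0.001, 0.003], [0.001, 1.0, 0.001], [-0.003, 0.001, -1.0]]
wrist_force: [0.3, 0.3, -0.6]
gripper_width: 0.624
gripper_force: 30.0
```

drive_tool(
  rows=[
    [30,0,0,0,0,0,0],
    [30,0,0,0,0,0,0],
    [30,0,0,0,0,0,0],
    [30,0,0,0,0,0,0],
  ],
)

```text
time_s: 9.45
tcp_pos: [0.5375, 0.0491, 0.0348]
ee_rot: [[-1.0, -0.0, 0.002], [-0.0, 1.0, 0.0], [-0.002, 0.0, -1.0]]
wrist_force: [-0.7, -1.9, 5.9]
gripper_width: 0.624
gripper_force: 30.0
```

drive_tool(
  rows=[
    [30,0,0,20,0,0,0],
    [30,0,0,40,0,0,0],
    [30,0,0,40,0,0,0],
    [30,0,0,35,0,0,0],
    [30,16.4,-31.6,0,0,0,0],
  ],
)

```text
time_s: 9.87
tcp_pos: [0.5556, 0.0212, 0.1766]
ee_rot: [[-1.0, -0.007, 0.014], [-0.007, 1.0, 0.004], [-0.014, 0.004, -1.0]]
wrist_force: [2.0, 1.0, -0.9]
gripper_width: 0.624
gripper_force: 30.0
```

drive_tool(
  rows=[
    [30,16.4,-31.6,0,0,0,0],
    [30,16.4,-31.6,0,0,0,0],
    [30,16.4,-31.6,0,0,0,0],
    [30,16.4,-31.6,0,0,0,0],
    [30,16.4,-31.6,0,0,0,0],
  ],
)

```text
time_s: 10.28
tcp_pos: [0.6347, -0.1418, 0.1677]
ee_rot: [[-1.0, 0.0, -0.002], [0.0, 1.0, 0.001], [0.002, 0.001, -1.0]]
wrist_force: [0.2, 0.2, -1.3]
gripper_width: 0.628
gripper_force: 30.0
```

drive_tool(
  rows=[
    [30,16.4,-31.6,0,0,0,0],
    [30,0,0,-10,0,0,0],
    [30,0,0,0,0,0,0],
    [30,0,0,0,0,0,0],
    [30,0,0,0,0,0,0],
  ],
)

```text
time_s: 10.7
tcp_pos: [0.6507, -0.1713, 0.1583]
ee_rot: [[-1.0, -0.001, -0.001], [-0.001, 1.0, 0.0], [0.001, 0.0, -1.0]]
wrist_force: [-0.2, -0.9, -1.9]
gripper_width: 0.625
gripper_force: 30.0
```

Run:
```python
from h import *
c,s,P=wrist("w5"); p=np.array(s["tcp_pos"]); print(p,s["ee_rot"][0])
print("tin",arc(P,p[2]+.006,p[2]+.013,p[:2],.0275))
print("big",arc(P,.050,.060,np.array([.6515,-.1721]),.034))
```

```text
[ 0.6507 -0.1713  0.1583] [-1.     -0.0008 -0.0012]
tin (array([ 0.6505, -0.1707]), 40, np.float64(0.000985467578895013))
big (array([ 0.6528, -0.1714]), 40, np.float64(0.00035397165678029315))
```

View pics/w5.png

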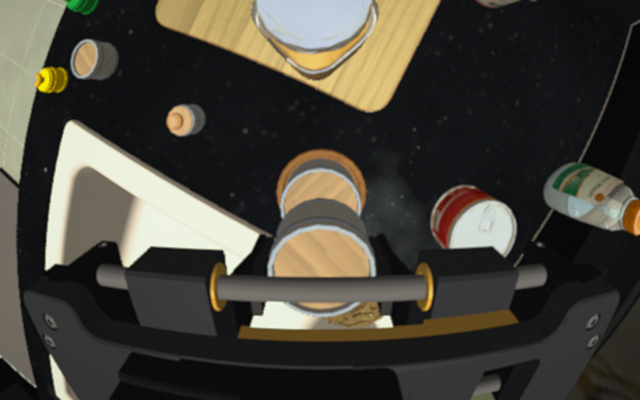

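The view shows the big tin in the stand at (320,190) with the medium tin held above it at (322,265). The fit asks for +2 mm in x and about −0.5 mm in y.

drive_tool(
  rows=[
    [30,2,-0.5,-20,0,0,0],
    [30,0,0,-20,0,0,0],
    [30,0,0,-13,0,0,0],
    [30,0,0,0,0,0,0],
    [30,0,0,0,0,0,0],
  ],
)

```text
time_s: 11.17
tcp_pos: [0.6532, -0.1718, 0.1058]
ee_rot: [[-1.0, -0.001, -0.001], [-0.001, 1.0, -0.0], [0.001, -0.0, -1.0]]
wrist_force: [-0.1, -0.1, -1.5]
gripper_width: 0.624
gripper_force: 30.0
```

drive_tool(
  rows=[
    [30,0,0,-6,0,0,0],
    [30,0,0,0,0,0,0],
    [30,0,0,0,0,0,0],
  ],
)

```text
time_s: 11.42
tcp_pos: [0.6536, -0.1726, 0.1004]
ee_rot: [[-1.0, -0.0, 0.001], [-0.0, 1.0, -0.0], [-0.001, -0.0, -1.0]]
wrist_force: [0.3, -0.4, -1.2]
gripper_width: 0.625
gripper_force: 30.0
```

Run:
```python
from h import *
c,s,P=wrist("w6"); p=np.array(s["tcp_pos"]); print(p,s["ee_rot"][0])
print("tin",arc(P,p[2]+.006,p[2]+.013,p[:2],.0275))
print("big",arc(P,.050,.060,np.array([.6515,-.1721]),.034))
```

```text
[ 0.6536 -0.1726  0.1004] [-1.     -0.0002  0.0012]
tin (array([ 0.6534, -0.172 ]), 40, np.float64(0.000977623019372226))
big (array([ 0.6527, -0.1715]), 40, np.float64(0.00028401070391175805))
```

Aligned within 1 mm. Lowering the last 14 mm.

drive_tool(
  rows=[
    [30,-0.5,0.5,-6,0,0,0],
    [30,0,0,-5,0,0,0],
    [30,0,0,-3.5,0,0,0],
    [30,0,0,0,0,0,0],
    [30,0,0,0,0,0,0],
  ],
)

```text
time_s: 11.88
tcp_pos: [0.6526, -0.1722, 0.0857]
ee_rot: [[-1.0, -0.0, -0.0], [-0.0, 1.0, -0.0], [0.0, -0.0, -1.0]]
wrist_force: [-1.9, 1.0, 4.6]
gripper_width: 0.632
gripper_force: 29.9
```

drive_tool(
  rows=[
    [90,0,0,0,0,0,0],
    [90,0,0,0,0,0,0],
    [90,0,0,0,0,0,0],
    [90,0,0,10,0,0,0],
    [90,0,0,35,0,0,0],
  ],
)

```text
time_s: 12.3
tcp_pos: [0.6492, -0.1718, 0.1244]
ee_rot: [[-1.0, 0.002, -0.013], [0.002, 1.0, 0.002], [0.013, 0.002, -1.0]]
wrist_force: [-0.1, 1.3, -0.3]
gripper_width: 0.872
gripper_force: 0.0
```

drive_tool(
  rows=[
    [90,0,0,40,0,0,0],
    [90,0,0,40,0,0,0],
    [90,0,0,15,0,0,0],
    [65,-19.4,-30.6,0,0,0,0],
    [65,-19.4,-30.6,0,0,0,0],
  ],
)

```text
time_s: 12.72
tcp_pos: [0.6152, -0.2329, 0.2277]
ee_rot: [[-1.0, -0.003, 0.005], [-0.003, 1.0, -0.001], [-0.005, -0.001, -1.0]]
wrist_force: [0.5, -0.5, -1.3]
gripper_width: 0.818
gripper_force: 0.0
```

drive_tool(
  rows=[
    [65,-19.4,-30.6,0,0,0,0],
    [65,-19.4,-30.6,0,0,0,0],
    [65,-19.4,-30.6,0,0,0,0],
    [65,-19.4,-30.6,0,0,0,0],
    [65,-19.4,-30.6,0,0,0,0],
  ],
)

```text
time_s: 13.13
tcp_pos: [0.516, -0.3879, 0.226]
ee_rot: [[-1.0, -0.0, 0.001], [-0.0, 1.0, -0.001], [-0.001, -0.001, -1.0]]
wrist_force: [-0.3, -0.1, -0.6]
gripper_width: 0.654
gripper_force: 0.0
```

drive_tool(
  rows=[
    [65,-19.4,-30.6,0,0,0,0],
    [65,0,0,0,0,0,0],
    [65,0,0,0,0,0,0],
    [65,0,0,0,0,0,0],
  ],
)

```text
time_s: 13.47
tcp_pos: [0.4977, -0.4171, 0.2254]
ee_rot: [[-1.0, 0.001, 0.001], [0.001, 1.0, -0.0], [-0.001, -0.0, -1.0]]
wrist_force: [-0.1, 0.1, 0.2]
gripper_width: 0.646
gripper_force: 0.0
```

Run:
```python
from h import *
c,s,P=wrist("w7"); p=np.array(s["tcp_pos"]); print(p)
print("small",fit(P,(.4975,-.417),.028,.045,.032))
print("yellow",fit(P,(.503,-.491),.02,.055,.03))
c=capture("top");P=cloud(c)
print("med",fit(P,(.6527,-.1722),.085,.11,.04)); print("tiny",fit(P,(.575,-.3015),.026,.06,.027))
```

```text
[ 0.4977 -0.4171  0.2254]
small [   0.4972   -0.4174    0.0219    0.4966   -0.4171 1169.        0.0336]
yellow [  0.5053  -0.4961   0.0153   0.503   -0.4938 516.       0.0326]
med [  0.6512  -0.1721   0.028    0.6513  -0.1722 404.       0.0905]
tiny 0
```

View pics/w7.png

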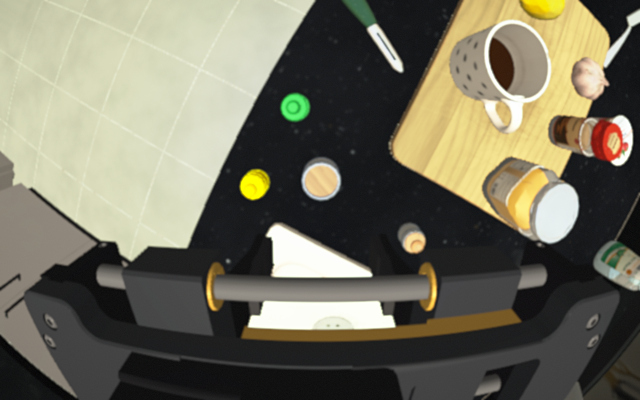

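The small tin is under the jaws at (321,180), with yellow at (255,184) clear of the 65 % opening. Descending.

drive_tool(
  rows=[
    [65,0,0,-40,0,0,0],
    [65,0,0,-40,0,0,0],
    [65,0,0,-40,0,0,0],
    [65,0,0,-35,0,0,0],
    [65,0,0,-25,0,0,0],
  ],
)

```text
time_s: 13.98
tcp_pos: [0.4972, -0.4148, 0.0416]
ee_rot: [[-1.0, -0.002, -0.004], [-0.002, 1.0, 0.002], [0.004, 0.002, -1.0]]
wrist_force: [-0.1, 0.6, 0.1]
gripper_width: 0.65
gripper_force: 0.0
```

drive_tool(
  rows=[
    [65,0,0,-11.5,0,0,0],
    [65,0,0,0,0,0,0],
    [50,0,0,0,0,0,0],
    [35,0,0,0,0,0,0],
    [20,0,0,0,0,0,0],
  ],
)

```text
time_s: 14.4
tcp_pos: [0.4992, -0.4177, 0.0361]
ee_rot: [[-1.0, -0.001, 0.004], [-0.001, 1.0, -0.002], [-0.004, -0.002, -1.0]]
wrist_force: [0.9, 0.2, -0.6]
gripper_width: 0.504
gripper_force: 0.0
```

drive_tool(
  rows=[
    [20,0,0,0,0,0,0],
    [20,0,0,0,0,0,0],
    [20,0,0,0,0,0,0],
    [20,0,0,0,0,0,0],
  ],
)

```text
time_s: 14.73
tcp_pos: [0.4991, -0.4177, 0.036]
ee_rot: [[-1.0, -0.0, 0.004], [-0.0, 1.0, -0.002], [-0.004, -0.002, -1.0]]
wrist_force: [0.7, 2.1, 6.6]
gripper_width: 0.478
gripper_force: 30.0
```

drive_tool(
  rows=[
    [20,0,0,20,0,0,0],
    [20,0,0,40,0,0,0],
    [20,0,0,40,0,0,0],
    [20,0,0,40,0,0,0],
    [20,0,0,40,0,0,0],
  ],
)

```text
time_s: 15.15
tcp_pos: [0.4969, -0.4168, 0.2155]
ee_rot: [[-1.0, 0.001, -0.0], [0.001, 1.0, 0.0], [0.0, 0.0, -1.0]]
wrist_force: [0.4, -0.6, -2.2]
gripper_width: 0.479
gripper_force: 30.0
```

drive_tool(
  rows=[
    [20,19.3,30.7,0,0,0,0],
    [20,19.3,30.7,0,0,0,0],
    [20,19.3,30.7,0,0,0,0],
    [20,19.3,30.7,0,0,0,0],
    [20,19.3,30.7,0,0,0,0],
  ],
)

```text
time_s: 15.57
tcp_pos: [0.5942, -0.2622, 0.2138]
ee_rot: [[-1.0, 0.001, -0.0], [0.001, 1.0, 0.0], [0.0, 0.0, -1.0]]
wrist_force: [0.4, -0.7, -1.2]
gripper_width: 0.476
gripper_force: 30.0
```

drive_tool(
  rows=[
    [20,19.3,30.7,0,0,0,0],
    [20,19.3,30.7,0,0,0,0],
    [20,19.3,30.7,0,0,0,0],
    [20,0,0,-20,0,0,0],
    [20,0,0,-20,0,0,0],
  ],
)

```text
time_s: 15.98
tcp_pos: [0.6536, -0.1692, 0.1742]
ee_rot: [[-1.0, -0.003, 0.003], [-0.003, 1.0, 0.0], [-0.003, 0.0, -1.0]]
wrist_force: [-0.4, 0.1, -1.7]
gripper_width: 0.473
gripper_force: 30.0
```

drive_tool(
  rows=[
    [20,0,0,-15,0,0,0],
    [20,0,0,0,0,0,0],
    [20,0,0,0,0,0,0],
    [20,0,0,0,0,0,0],
  ],
)

```text
time_s: 16.32
tcp_pos: [0.6525, -0.1719, 0.1598]
ee_rot: [[-1.0, 0.0, 0.002], [0.0, 1.0, -0.001], [-0.002, -0.001, -1.0]]
wrist_force: [0.4, -0.3, -0.5]
gripper_width: 0.475
gripper_force: 30.0
```

Run:
```python
from h import *
c,s,P=wrist("w8"); p=np.array(s["tcp_pos"]); print(p,s["ee_rot"][0])
print("tin",arc(P,p[2]-.002,p[2]+.006,p[:2],.021,.006))
print("med",arc(P,.089,.099,np.array([.652,-.1718]),.0275))
```

```text
[ 0.6525 -0.1719  0.1598] [-1.      0.0003  0.0017]
tin (array([ 0.651 , -0.1713]), 40, np.float64(0.0006635466638533321))
med (array([ 0.6525, -0.1717]), 40, np.float64(0.0002787683334827907))
```

drive_tool(
  rows=[
    [20,1.5,-0.3,-10,0,0,0],
    [20,0,0,-10,0,0,0],
    [20,0,0,-5,0,0,0],
    [20,0,0,0,0,0,0],
    [20,0,0,0,0,0,0],
  ],
)

```text
time_s: 16.78
tcp_pos: [0.6532, -0.1718, 0.1327]
ee_rot: [[-1.0, 0.0, -0.002], [0.0, 1.0, -0.0], [0.002, -0.0, -1.0]]
wrist_force: [0.5, -0.7, -0.6]
gripper_width: 0.478
gripper_force: 30.0
```

Run:
```python
from h import *
c,s,P=wrist("w9"); p=np.array(s["tcp_pos"]); print(p,s["ee_rot"][0])
print("tin",arc(P,p[2]-.002,p[2]+.006,p[:2],.021,.006))
print("med",arc(P,.089,.099,np.array([.652,-.1718]),.0275))
```

```text
[ 0.6532 -0.1718  0.1327] [-1.      0.0002 -0.0015]
tin (array([ 0.6517, -0.1713]), 40, np.float64(0.0006254741629007952))
med (array([ 0.6524, -0.1716]), 40, np.float64(0.00022692880733922883))
```

drive_tool(
  rows=[
    [20,0,-0.2,-3,0,0,0],
    [20,0,0,-3,0,0,0],
    [20,0,0,-2,0,0,0],
    [20,0,0,0,0,0,0],
    [20,0,0,0,0,0,0],
  ],
)

```text
time_s: 17.25
tcp_pos: [0.6537, -0.172, 0.126]
ee_rot: [[-1.0, -0.0, 0.001], [-0.0, 1.0, -0.0], [-0.001, -0.0, -1.0]]
wrist_force: [-0.4, 0.5, 1.3]
gripper_width: 0.478
gripper_force: 30.0
```

drive_tool(
  rows=[
    [75,0,0,0,0,0,0],
    [75,0,0,0,0,0,0],
    [75,0,0,0,0,0,0],
    [75,0,0,10,0,0,0],
    [75,0,0,35,0,0,0],
  ],
)

```text
time_s: 17.67
tcp_pos: [0.6501, -0.1713, 0.165]
ee_rot: [[-1.0, 0.001, -0.013], [0.001, 1.0, 0.002], [0.013, 0.002, -1.0]]
wrist_force: [1.7, -0.1, 0.1]
gripper_width: 0.721
gripper_force: 0.0
```

drive_tool(
  rows=[
    [75,0,0,40,0,0,0],
    [75,0,0,30,0,0,0],
    [60,-19.6,-32.4,0,0,0,0],
    [60,-19.6,-32.4,0,0,0,0],
    [60,-19.6,-32.4,0,0,0,0],
  ],
)

```text
time_s: 18.08
tcp_pos: [0.5945, -0.2696, 0.2423]
ee_rot: [[-1.0, -0.002, 0.003], [-0.002, 1.0, -0.0], [-0.003, -0.0, -1.0]]
wrist_force: [1.1, -0.0, 0.0]
gripper_width: 0.627
gripper_force: 0.0
```

drive_tool(
  rows=[
    [60,-19.6,-32.4,0,0,0,0],
    [60,0,0,0,0,0,0],
    [60,0,0,0,0,0,0],
    [60,0,0,0,0,0,0],
  ],
)

```text
time_s: 18.42
tcp_pos: [0.5752, -0.3017, 0.2412]
ee_rot: [[-1.0, 0.001, 0.001], [0.001, 1.0, -0.0], [-0.001, -0.0, -1.0]]
wrist_force: [0.9, 0.1, 0.5]
gripper_width: 0.599
gripper_force: 0.0
```

Run:
```python
from h import *
c,s,P=wrist("w10"); p=np.array(s["tcp_pos"]); print(p)
print("tiny lid",fit(P,(.575,-.3015),.027,.037,.022)); print("knob",fit(P,(.575,-.3015),.042,.055,.02))
print("near sink z",[round(float(np.median(P[(abs(P[...,0]-x)<.004)&(abs(P[...,1]+.3015-d)<.004)][:,2])),4) for x,d in ((.575,-.045),(.575,.045),(.61,0),(.6,-.03))])
c=capture("top");P=cloud(c)
print("small",fit(P,(.6527,-.1722),.118,.14,.03))
```

```text
[ 0.5752 -0.3017  0.2412]
tiny lid [  0.5753  -0.3019   0.0147   0.5738  -0.3019 360.       0.0326]
knob [ 0.5756 -0.302   0.008   0.5745 -0.3017 96.      0.0449]
near sink z [-0.0004, -0.0002, -0.0002, -0.0004]
small [  0.6504  -0.172    0.021    0.6499  -0.175  207.       0.1236]
```

View pics/w10.png

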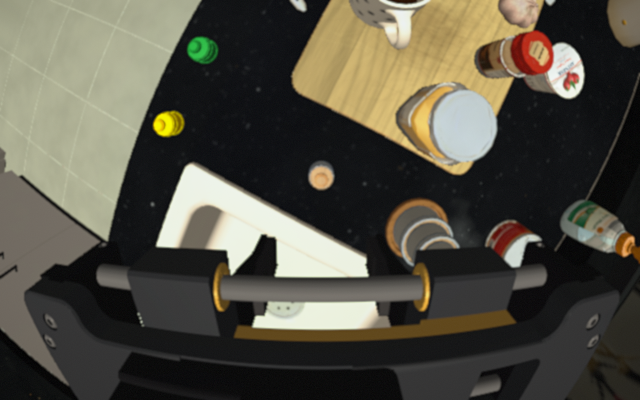

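Run:
```python
from h import *
d=np.load("top.npz");P=d["P"]
m=(P[...,2]>.075)&(P[...,2]<.2)&(abs(P[...,0]-.55)<.12)&(abs(P[...,1]+.2)<.15)
Q=P[m]; print(len(Q),Q.min(0),Q.max(0))
Q=np.r_[Q[:,:2],np.array([.6515,-.172])+.0275*np.c_[np.cos(np.arange(0,6.3,.2)),np.sin(np.arange(0,6.3,.2))]]
for a in range(0,181,10):
    t=np.radians(90+a); y=np.array([np.cos(t),np.sin(t)]);x=np.array([-y[1],y[0]])
    D=Q-[.5753,-.302]; print(a,round(1e3*np.hypot(np.maximum(abs(D@x)-.0375,0),np.maximum(abs(D@y)-.095,0)).min(),1))
print(sense()["joints"])
```

```text
882 [ 0.4313 -0.2264  0.0757] [ 0.5436 -0.0729  0.1352]
0 12.2
10 6.7
20 9.0
30 12.8
40 12.5
50 8.3
60 7.2
70 19.2
80 34.7
90 49.4
100 49.9
110 34.9
120 24.2
130 21.5
140 26.1
150 28.2
160 25.7
170 19.7
180 12.2
[-13.3402  24.4668   4.1431  -0.0069 -69.6538 -76.5975]
```

Yaw 0 leaves only about 12 mm to the honey jar. A turn of −30° gives 28 mm, so I'll do that and descend.

drive_tool(
  rows=[
    [60,0,0,-10,0,0,-0.105],
    [60,0,0,-20,0,0,-0.105],
    [60,0,0,-20,0,0,-0.105],
    [60,0,0,-20,0,0,-0.105],
    [60,0,0,-10,0,0,-0.105],
  ],
)

```text
time_s: 18.93
tcp_pos: [0.5748, -0.2996, 0.1576]
ee_rot: [[-0.864, 0.504, -0.004], [0.504, 0.864, 0.002], [0.004, -0.0, -1.0]]
wrist_force: [-0.1, -0.6, -1.1]
gripper_width: 0.602
gripper_force: 0.0
```

drive_tool(
  rows=[
    [60,0,0,0,0,0,0],
    [60,0,0,0,0,0,0],
  ],
)

```text
time_s: 19.1
tcp_pos: [0.5758, -0.3006, 0.1602]
ee_rot: [[-0.868, 0.497, -0.001], [0.497, 0.868, -0.0], [0.001, -0.001, -1.0]]
wrist_force: [0.2, 0.2, 0.5]
gripper_width: 0.6
gripper_force: 0.0
```

drive_tool(
  rows=[
    [60,-0.5,-1,-35,0,0,0],
    [60,0,0,-35,0,0,0],
    [60,0,0,-30,0,0,0],
    [60,0,0,-18,0,0,0],
    [60,0,0,-12,0,0,0],
  ],
)

```text
time_s: 19.52
tcp_pos: [0.5748, -0.302, 0.0292]
ee_rot: [[-0.867, 0.499, -0.001], [0.499, 0.867, 0.0], [0.001, -0.0, -1.0]]
wrist_force: [0.2, -0.0, 0.3]
gripper_width: 0.597
gripper_force: 0.0
```

drive_tool(
  rows=[
    [60,0,0,0,0,0,0],
    [50,0,0,0,0,0,0],
    [40,0,0,0,0,0,0],
    [25,0,0,0,0,0,0],
    [10,0,0,0,0,0,0],
  ],
)

```text
time_s: 19.93
tcp_pos: [0.5756, -0.3028, 0.0324]
ee_rot: [[-0.865, 0.501, 0.003], [0.501, 0.865, -0.001], [-0.003, 0.001, -1.0]]
wrist_force: [-0.6, 0.6, 0.7]
gripper_width: 0.38
gripper_force: 0.0
```

drive_tool(
  rows=[
    [10,0,0,0,0,0,0],
    [10,0,0,0,0,0,0],
    [10,0,0,0,0,0,0],
    [10,0,0,0,0,0,0],
    [10,0,0,0,0,0,0],
  ],
)

```text
time_s: 20.35
tcp_pos: [0.5754, -0.3028, 0.032]
ee_rot: [[-0.866, 0.501, 0.002], [0.501, 0.866, -0.001], [-0.002, 0.0, -1.0]]
wrist_force: [-0.2, 1.8, 6.2]
gripper_width: 0.321
gripper_force: 30.0
```

drive_tool(
  rows=[
    [10,0,0,20,0,0,0],
    [10,0,0,40,0,0,0],
    [10,0,0,40,0,0,0],
    [10,0,0,40,0,0,0],
    [10,0,0,35,0,0,0],
  ],
)

```text
time_s: 20.77
tcp_pos: [0.5745, -0.3027, 0.208]
ee_rot: [[-0.865, 0.501, 0.001], [0.501, 0.865, -0.0], [-0.001, 0.0, -1.0]]
wrist_force: [0.7, -0.4, 0.1]
gripper_width: 0.324
gripper_force: 30.0
```

drive_tool(
  rows=[
    [10,15.3,26.2,0,0,0,0.105],
    [10,15.3,26.2,0,0,0,0.105],
    [10,15.3,26.2,0,0,0,0.105],
    [10,15.3,26.2,0,0,0,0.105],
    [10,15.3,26.2,0,0,0,0.105],
  ],
)

```text
time_s: 21.18
tcp_pos: [0.6512, -0.1703, 0.2051]
ee_rot: [[-1.0, -0.005, -0.001], [-0.005, 1.0, 0.0], [0.001, 0.0, -1.0]]
wrist_force: [0.8, -0.9, -1.3]
gripper_width: 0.327
gripper_force: 30.0
```

drive_tool(
  rows=[
    [10,0,0,-8,0,0,0],
    [10,0,0,-8,0,0,0],
    [10,0,0,0,0,0,0],
    [10,0,0,0,0,0,0],
    [10,0,0,0,0,0,0],
  ],
)

```text
time_s: 21.6
tcp_pos: [0.6506, -0.1727, 0.1895]
ee_rot: [[-1.0, 0.002, -0.001], [0.002, 1.0, -0.0], [0.001, -0.0, -1.0]]
wrist_force: [0.6, -0.6, 0.4]
gripper_width: 0.322
gripper_force: 30.0
```

Run:
```python
from h import *
c,s,P=wrist("w11"); p=np.array(s["tcp_pos"]); print(p,s["ee_rot"][0])
print("tiny",arc(P,p[2]-.012,p[2]-.001,p[:2],.0145,.004))
print("small",arc(P,.122,.132,np.array([.6515,-.1715]),.021,.006))
```

```text
[ 0.6506 -0.1727  0.1895] [-1.      0.0019 -0.0006]
tiny (array([ 0.6502, -0.1723]), 40, np.float64(0.0006446426410835137))
small (array([ 0.6524, -0.1714]), 40, np.float64(0.00030235689143541625))
```

View pics/w11.png

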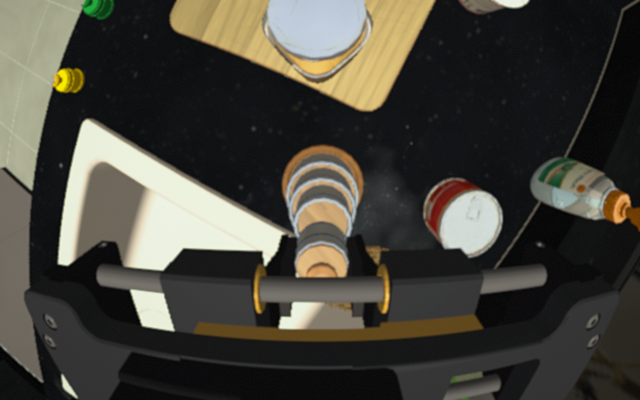

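The three-tin tower is upright with the tiny tin held above it at (320,265). The correction is +2 mm in x and +0.8 mm in y.

drive_tool(
  rows=[
    [10,2,0.8,-10,0,0,0],
    [10,0,0,-10,0,0,0],
    [10,0,0,-5,0,0,0],
    [10,0,0,0,0,0,0],
    [10,0,0,0,0,0,0],
  ],
)

```text
time_s: 22.07
tcp_pos: [0.6528, -0.1709, 0.1637]
ee_rot: [[-1.0, 0.0, -0.002], [0.0, 1.0, -0.0], [0.002, -0.0, -1.0]]
wrist_force: [-0.3, -0.1, -0.6]
gripper_width: 0.325
gripper_force: 30.0
```

Run:
```python
from h import *
c,s,P=wrist("w12"); p=np.array(s["tcp_pos"]); print(p,s["ee_rot"][0])
print("tiny",arc(P,p[2]-.012,p[2]-.001,p[:2],.0145,.004))
print("small",arc(P,.122,.132,np.array([.6515,-.1715]),.021,.006))
```

```text
[ 0.6528 -0.1709  0.1637] [-1.      0.0003 -0.0016]
tiny (array([ 0.6524, -0.1704]), 40, np.float64(0.0005368428707058006))
small (array([ 0.6523, -0.1714]), 40, np.float64(0.00027423155322168645))
```

drive_tool(
  rows=[
    [10,0,-0.8,-4,0,0,0],
    [10,0,0,-3,0,0,0],
    [10,0,0,-2,0,0,0],
    [10,0,0,0,0,0,0],
    [10,0,0,0,0,0,0],
  ],
)

```text
time_s: 22.53
tcp_pos: [0.6531, -0.1716, 0.1555]
ee_rot: [[-1.0, 0.0, -0.0], [0.0, 1.0, -0.0], [0.0, -0.0, -1.0]]
wrist_force: [1.3, 0.9, 0.1]
gripper_width: 0.326
gripper_force: 30.0
```

drive_tool(
  rows=[
    [10,0,0,-1,0,0,0],
    [10,0,0,0,0,0,0],
    [10,0,0,0,0,0,0],
  ],
)

```text
time_s: 22.78
tcp_pos: [0.6533, -0.1716, 0.155]
ee_rot: [[-1.0, 0.0, 0.001], [0.0, 1.0, -0.0], [-0.001, -0.0, -1.0]]
wrist_force: [0.7, -0.4, 0.9]
gripper_width: 0.319
gripper_force: 30.0
```

drive_tool(
  rows=[
    [60,0,0,0,0,0,0],
    [60,0,0,0,0,0,0],
    [60,0,0,0,0,0,0],
    [60,0,0,0,0,0,0],
    [60,0,0,10,0,0,0],
  ],
)

```text
time_s: 23.2
tcp_pos: [0.6517, -0.1713, 0.1624]
ee_rot: [[-1.0, 0.001, -0.005], [0.001, 1.0, 0.001], [0.005, 0.001, -1.0]]
wrist_force: [-0.4, 0.1, -0.7]
gripper_width: 0.571
gripper_force: 0.0
```

drive_tool(
  rows=[
    [60,0,0,30,0,0,0],
    [60,0,0,40,0,0,0],
    [60,0,0,40,0,0,0],
    [60,-20,30,0,0,0,0],
    [60,-20,30,0,0,0,0],
  ],
)

```text
time_s: 23.62
tcp_pos: [0.6147, -0.1121, 0.2785]
ee_rot: [[-1.0, 0.003, 0.008], [0.003, 1.0, -0.0], [-0.008, -0.0, -1.0]]
wrist_force: [-0.1, 0.9, -1.0]
gripper_width: 0.604
gripper_force: 0.0
```

drive_tool(
  rows=[
    [60,-20,30,0,0,0,0],
    [60,-20,30,0,0,0,0],
    [60,-20,30,0,0,0,0],
    [60,0,0,0,0,0,0],
    [60,0,0,0,0,0,0],
  ],
)

```text
time_s: 24.03
tcp_pos: [0.5526, -0.0202, 0.2762]
ee_rot: [[-1.0, -0.003, 0.002], [-0.003, 1.0, 0.0], [-0.002, 0.0, -1.0]]
wrist_force: [-0.4, -0.4, 0.3]
gripper_width: 0.602
gripper_force: 0.0
```

Run:
```python
from h import *
c=capture("top");P=cloud(c);f=c["frame"]
print("lid",fit(P,(.652,-.172),.148,.162,.025),"knob",fit(P,(.652,-.172),.164,.18,.02))
for z0,z1,r in((.118,.132,.03),(.085,.1,.037),(.045,.06,.044)): print(fit(P,(.652,-.172),z0,z1,r))
s=capture("scene")["frame"]
a=cv2.resize(s[100:290,250:450],(480,456),interpolation=2);b=cv2.resize(f[100:290,220:350],(312,456),interpolation=2)
cv2.imwrite("pics/end.png",np.hstack([a,b])[...,::-1])
```

```text
lid [ 0.6529 -0.1715  0.0146  0.6511 -0.1711 96.      0.1551] knob [ 0.652  -0.1721  0.0075  0.652  -0.1722 22.      0.1685]
[  0.6505  -0.1722   0.0211   0.6432  -0.1727 120.       0.1247]
[  0.6516  -0.1722   0.0279   0.6405  -0.1732 137.       0.0924]
[  0.6515  -0.1722   0.0346   0.6353  -0.1723 146.       0.0532]
```

View pics/end.png

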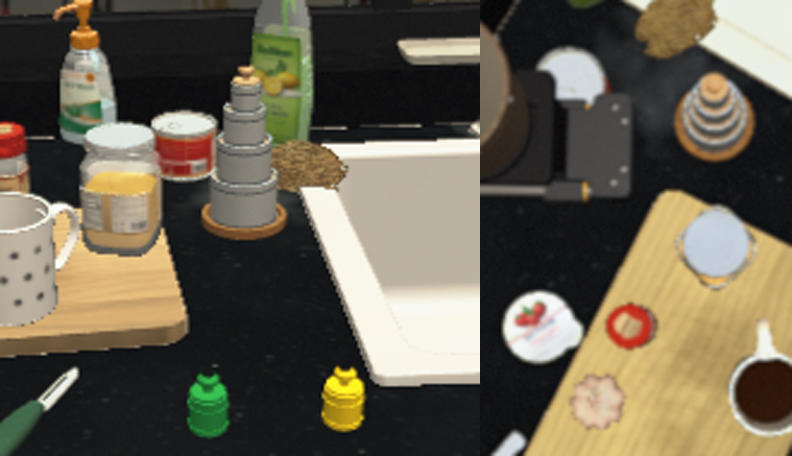

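The whole tower stands upright and concentric at (245,150), its heights match, and the bystanders are in place. Handing in.

```bash
python3 -c "
from h import *
print(finish_job())"
```

```text
the job is handed in; nothing more can be done
None
```

The four-tin tower is rebuilt on the stand in the order asked and standing upright by itself, the bystanders are where they were, and the job was handed in at about 24 s.

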